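# Cash up the toy shop: tip the mug of play money into the till drawer

## Task

Play shop is over: tip all four wooden balls, our play money, out of the orange mug into the open drawer of the red toy cash box, stand the empty mug upright on the blue saucer, and push the drawer fully shut with the balls inside. Leave the dinosaur, the wooden cube and the yellow ring where they are.

Things in the scene. Friction and masses are not known exactly. Their poses are not given: they have to be found in the camera images.
- mug: orange plastic flared mug, loose, standing upright with the balls in it; origin at the centre of its underside, z up its axis. 70 mm high, outside diameter 48 mm at the foot widening straight to 92 mm at the rim (walls lean out 17 degrees), wall 3 mm, floor 5 mm thick, about 150 g. An open handle stands out on its +x side
- mug_handle (a point): point in the middle of the mug's upright handle bar, 70 mm from the mug's axis along its +x and 42 mm above its underside. The bar is 14 mm wide (across, along the mug's y), 10 mm thick (along its x) and runs from 12 to 62 mm above the underside; two webs 12 mm wide and 8 mm thick join it to the wall at its top and bottom
- mug_rim (a point): centre of the mug's mouth, 70 mm above its underside
- ball0: round wooden ball, 22 mm in diameter, 10 g, loose; origin at its centre. At the start all four lie in the mug, well below its rim
- ball1: round wooden ball, 22 mm in diameter, 10 g, loose; origin at its centre. At the start all four lie in the mug, well below its rim
- ball2: round wooden ball, 22 mm in diameter, 10 g, loose; origin at its centre. At the start all four lie in the mug, well below its rim
- ball3: round wooden ball, 22 mm in diameter, 10 g, loose; origin at its centre. At the start all four lie in the mug, well below its rim
- saucer: blue ceramic saucer, loose, 136 mm across and 16 mm high with a flat floor about 86 mm across, 6 mm above the bench; origin at the centre of its underside, z up
- cashbox: red plastic toy cash box, fixed to the bench; origin at the centre of its underside, z up, its front faces its -x. 200 mm deep (x), 210 mm wide (y), 85 mm high, plus keys and a small display up to 103 mm high on its top. The drawer slides out of its front
- drawer (a joint): how far the drawer stands open, m: 0 fully shut (front panel against the box), 0.135 fully out; it slides along the cash box's -x as it opens and stays where it is left (friction about 1.5 N)
- drawer_in (a point): centre of the drawer's inner floor, 8 mm above the bench, moving with the drawer; x points to the back of the cash box. The white inside is 177 mm long (x), 184 mm wide (y) and 51 mm deep, its rim 59 mm above the bench. Only its front part, as long as the joint value, is uncovered; the rest is under the box's top
- drawer_front (a point): middle of the outer face of the drawer's front panel, 45 mm above the bench; the panel is 10 mm thick (its inner side 4 mm thicker with the drawer's own wall), 210 mm wide, its top edge 78 mm above the bench. A yellow round button 26 mm across stands 4 mm out of the face here
- dino: grey plastic dinosaur with a long neck, loose, about 130 mm long and 80 mm high, head to its -x; origin under its middle. To be left alone
- cube: dark rosewood cube, 50 mm, loose; origin at the centre of its underside. To be left alone
- ring: yellow silicone ring, 68 mm outside, 44 mm inside, 12 mm high, lying flat, loose; origin at the centre of its underside. To be left alone
There are look-alikes about, which are no part of the job. Several things have the shape of the mug; the one meant has the colours described above. Of the things that look like the saucer, the smaller one is meant.

How it is judged:
On the way, in this order (a step that is already met when the one before it is completed fails the run):
1. the mug, lifted off the bench, is tipped by more than 55 degrees (angle between mug's own z axis and vertical above 0.96 rad and height (world z) of mug_rim above 0.06 m).
2. all four balls lie in the drawer (x of ball0 in the frame of drawer_in between -0.09 and 0.09 m and y of ball0 in the frame of drawer_in between -0.095 and 0.095 m and z of ball0 in the frame of drawer_in between 0 and 0.045 m and x of ball1 in the frame of drawer_in between -0.09 and 0.09 m and y of ball1 in the frame of drawer_in between -0.095 and 0.095 m and z of ball1 in the frame of drawer_in between 0 and 0.045 m and x of ball2 in the frame of drawer_in between -0.09 and 0.09 m and y of ball2 in the frame of drawer_in between -0.095 and 0.095 m and z of ball2 in the frame of drawer_in between 0 and 0.045 m and x of ball3 in the frame of drawer_in between -0.09 and 0.09 m and y of ball3 in the frame of drawer_in between -0.095 and 0.095 m and z of ball3 in the frame of drawer_in between 0 and 0.045 m), for 0.2 s.
At the end, for the whole second after the job is handed in: all four balls are in the drawer (centres within its walls and less than 45 mm above its floor), the drawer is shut to within 5 mm, and the mug stands still and upright (within 7 degrees) on the floor of the upright saucer, its axis within 25 mm of the saucer's centre (all of step 2 and horizontal distance between mug and saucer below 0.025 m and angle between mug's own z axis and vertical below 0.12 rad and z of mug in the frame of saucer between 0.002 and 0.012 m and linear speed of mug below 0.02 m/s and angle between saucer's own z axis and vertical below 0.1 rad and height (world z) of saucer below 0.01 m and value of joint drawer below 0.005 m); the robot touches nothing.
It fails at once if the dinosaur is moved by more than 30 mm (distance of dino from where it was at the start of the episode above 0.03 m).
It fails at once if the cube is moved by more than 30 mm (distance of cube from where it was at the start of the episode above 0.03 m).
It fails at once if the ring is moved by more than 30 mm (distance of ring from where it was at the start of the episode above 0.03 m).
It also fails if it takes over 67 s, if anything falls off the work surface, if the arm or the gripper's body presses on something with over 40 N, if the wrist force passes 120 N, or if a joint passes its speed limit or range.

## Robot

A 6-joint arm with a two-finger parallel gripper is mounted at the origin on the work surface. World frame = base frame: x ahead of the robot, y to its left, z up, the work surface at z = 0. Lengths are in m, angles in rad, forces in N, time in s.
With the tool pointing down it reaches from about 0.375 to 0.9 m from the base axis. Payload 3.1 kg.
Tool frame: the origin (TCP) lies where the fingers leave the gripper's body, on its centre line; the fingertips stand manip.tip_reach ahead of it and the grasp point (between the pads) lies 54 mm ahead of it (manip.tip_reach is the distance from the TCP to the fingertips, in m); z points along the fingers, y is the direction in which the jaws open and shut (so a half turn about z gives the same grasp; the last joint's range is limited). The gripper opens to 85 mm and grips with 20 to 120 N. Pads are 22 mm wide; open, the fingers measure 114 mm over their backs; the gripper's body (76 mm by 85 mm) begins 54 mm behind the grasp point. The pads swing forward as they close: fully open they stand 13 mm farther back than shut.
Start: joints at [-1.498, 0.527, 1.433, -0, 1.181, -0.178], TCP at [0.155, -0.605, 0.304] pointing down, gripper open.
Joint ranges: [-3.08, 3.08], [-0.75, 2.2], [0.22, 2.44], [-1.43, 4.57], [0, 2.65], [-2.85, 2.85]. Speed limits (rad/s): [2.79, 2.79, 3.14, 3.14, 3.14, 3.14].

## Interface

Orientations are given as a unit quaternion [x, y, z, w].
In Python, from station import manip, cams, order gives the robot as it stands. The module is installed in compiled form; this text tells all that it offers.
- The arm moves only by the tool drive_tool, never from a script. Its arguments are lists of equal length, an entry for each row: "linear": the shift along the tool's x, y, z in mm, a list of three; "rot": the turn, a rotation vector about the tool's x, y, z in degrees, a list of three; "hand": the finger opening in mm, from 0 to 85.4. A call has 1 to 20 rows; each row shifts and turns the pose as measured when the row begins, along the tool's axes as they then stand; what a row does not reach is not made up. A row lasts 1/12 s, in which the tool goes at most 41.7 mm and 7.16 degrees, less where a joint would pass 70% of its speed; a pose out of reach is approached as far as the arm can. A call with a gripper value outside its range is refused whole. The fingers move at their own pace and stop on an object; "force" is the grip in N (left out, the last holds). Time passes only in rows, so rows that do not move let the fingers close. It gives the time, the measured TCP pose, the force and the opening at its end, in the units of the state.
- manip.sense(): the state, without advancing time (a new reading comes with each control period).
- cams.snapshot(name): name is "scene" or "top"; returns the picture (384x512x3 uint8, red, green, blue); there is no depth.
- cams.camera_model(name): a dict with "vfov" (degrees; the focal length in pixels is half the picture's height over the tangent of half this angle, whatever the lens; pixels are square), "cx", "cy" (the principal point, pixels), "rvec" (rotation vector, rad) and "tvec" (3), from world to camera coordinates, as OpenCV has them. Camera axes: x right, y down, z forward; pixel columns grow to the right and rows downward; lengths in m; the calibration is good to about 2 mm. A picture is of the moment at which its call begins. camera_model takes no time and is no camera call.
- order.sign_off(): hands the job in, once; it reports no verdict.
Trained networks look in the newest picture that a camera, given by its name, has taken for a name from the list of things; names that differ only in an ending like _2 or _b are one class to them, and where a whole thing is asked for, a point or a joint stands for the part that bears it (a point fixed in the world has none). Each returns a list of dicts, best first, with "score" (0 to 1); they miss things now and then, are a little off and sometimes report something else, mostly with a low value. They report only what shows in the picture. A call takes as long as a camera call. They do not tell look-alikes from the thing itself.
- cams.regions_of(label, camera): "pixels" (384x512 bool, what is visible of it) and "rect" ([left, top, right, bottom] in pixels, round what is visible of it).
- cams.spot_point(label, camera): "at" ([column, row] in pixels: a listed point, or the origin of a listed thing).
The state is a dict: "t": time; "q": joint angles; "qd": joint speeds; "tau": joint torques, N m; "tcp_pos": TCP position; "tool_rot": TCP orientation; "force": force on the tool from outside, world axes, zero at the start; "ft_torque": the same for the moment, N m; "finger_gap": opening from 0.0 (shut) to 1.0 (fully open).
Only numpy, scipy, OpenCV 4.12 (cv2) and the standard library are available. Lean on these libraries where they do the work, as an engineer would, in place of code of your own. Each camera call takes 0.05 s, during which the arm holds its last target. There are 200 camera calls.

## Working session

There is one attempt and no reset: what is moved stays moved. The work goes in short steps, Python scripts to look and compute and a tool call to move; the robot and the scene stay as the last step left them, time stands still between calls to the robot, and variables do not carry over. Pictures are saved under pics/ and viewed, about 8 in all and at most 12, crops included, and the job is handed in when it is done.

Besides the shell and the picture viewer there is one more tool, called as name(argument=value, ...), one argument or row to a line, values as JSON. drive_tool: Moves the arm, as the interface text tells. Its arguments: {"type":"object","properties":{"linear":{"type":"array","items":{"type":"array","items":{"type":"number"}}},"rot":{"type":"array","items":{"type":"array","items":{"type":"number"}}},"hand":{"type":"array","items":{"type":"number"}},"force":{"type":"number"}},"required":["linear","rot","hand"]}

```bash
mkdir -p pics; python3 - <<'E'
from station import manip,cams
import cv2,numpy as np
for n in("scene","top"):
    im=cams.snapshot(n); cv2.imwrite(f"pics/{n}0.png",im[:,:,::-1])
    print(n,cams.camera_model(n))
    for l in("mug","mug_handle","mug_rim","saucer","drawer_front","drawer_in","cashbox","dino","cube","ring"):
        print(l,[(np.round(d["at"],1).tolist(),round(d["score"],2)) for d in cams.spot_point(l,n)])
print(manip.sense(),manip.tip_reach)
a=cv2.imread("pics/scene0.png");b=cv2.imread("pics/top0.png")
cv2.imwrite("pics/scene0b.png",cv2.resize(a,(800,600)));cv2.imwrite("pics/top0b.png",cv2.resize(b,(800,600)))
E
```

```text
scene {'vfov': 48.12536587756679, 'cx': 258.1391668550745, 'cy': 186.3826381992796, 'rvec': array([ 2.11701931,  1.48510354, -0.49797113]), 'tvec': array([-0.10792897, -0.35447258,  1.57388599])}
mug [([329.0, 127.3], 0.93), ([361.4, 155.9], 0.8), ([412.8, 200.2], 0.46)]
mug_handle [([383.4, 161.9], 0.93), ([179.5, 206.1], 0.68), ([324.6, 128.5], 0.63)]
mug_rim [([332.6, 108.0], 0.63), ([282.9, 188.6], 0.47)]
saucer [([176.9, 206.4], 0.95), ([100.1, 233.5], 0.78)]
drawer_front []
drawer_in [([362.8, 156.4], 0.72), ([291.1, 224.5], 0.62), ([166.4, 275.3], 0.23)]
cashbox [([309.3, 258.1], 0.8)]
dino [([410.7, 202.0], 0.72)]
cube [([166.7, 276.7], 0.56)]
ring [([207.8, 262.8], 0.68), ([283.1, 189.4], 0.16)]
top {'vfov': 52.672091924558714, 'cx': 253.05180978522938, 'cy': 189.2982141126953, 'rvec': array([ 2.16009617, -2.11262291,  0.11917123]), 'tvec': array([-0.06200002,  0.51083937,  1.08050241])}
mug [([132.5, 209.8], 0.8), ([144.7, 264.1], 0.59)]
mug_handle [([124.3, 183.0], 0.86), ([155.4, 246.6], 0.85), ([121.3, 135.2], 0.32)]
mug_rim [([135.1, 268.1], 0.65), ([124.1, 202.5], 0.57
[... 267 characters left out ...]
67)]
ring [([325.0, 146.5], 0.77)]
{'t': 1.1, 'q': array([-1.49847569e+00,  5.27518753e-01,  1.43266719e+00, -2.94280984e-05,
        1.18140023e+00, -1.78501678e-01]), 'qd': array([-0.00072119,  0.00091764,  0.00014764, -0.00019858,  0.00094547,
       -0.00083933]), 'tau': array([ 7.46543537e-04, -4.42332208e+01, -1.78423870e+01, -1.97152281e-04,
        7.13761292e-04, -6.88873971e-07]), 'tcp_pos': array([ 0.15514638, -0.60543005,  0.30390933]), 'tool_rot': array([ 9.92145624e-01,  1.25088215e-01, -1.37654480e-05,  2.51578371e-06]), 'force': array([ 0.50986918,  0.18838674, -0.44301043]), 'ft_torque': array([ 0.00128363, -0.01177897, -0.02652383]), 'finger_gap': 0.9998391303449056} 0.0726
```

View pics/scene0b.png

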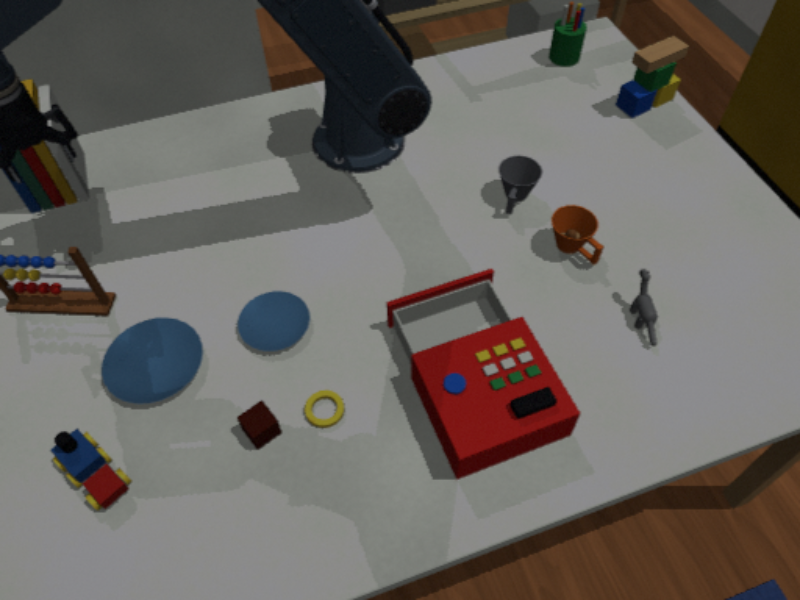

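View pics/top0b.png

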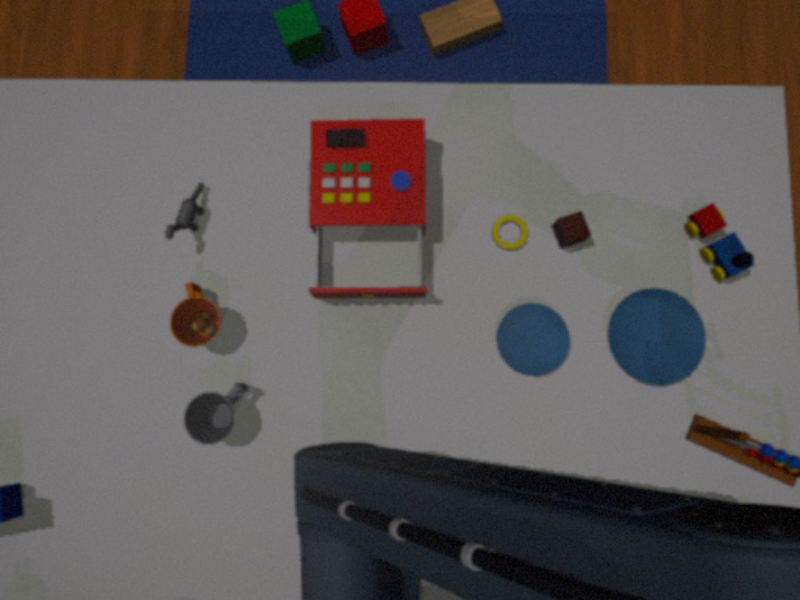

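The scene shows the orange mug at (361,156) in 512-scale with its handle at (383,162), the small saucer at (177,206), and the drawer open towards the robot. In the top view the mug is at (125,205), its handle at (124,183) pointing towards the dino, and the small saucer at (340,217). Next I triangulate.

```bash
cat > h.py <<'E'
import numpy as np,cv2
from station import manip,cams
def KRt(n):
    m=cams.camera_model(n);f=192/np.tan(np.radians(m["vfov"])/2)
    K=np.array([[f,0,m["cx"]],[0,f,m["cy"]],[0,0,1]]);R=cv2.Rodrigues(m["rvec"])[0]
    return K,R,m["tvec"]
def P(n):
    K,R,t=KRt(n);return K@np.c_[R,t]
def tri(ps,pt):
    X=cv2.triangulatePoints(P("scene"),P("top"),np.array(ps,float).reshape(2,1),np.array(pt,float).reshape(2,1))[:,0];return X[:3]/X[3]
def onz(n,p,z):
    K,R,t=KRt(n);d=R.T@np.linalg.inv(K)@np.array([p[0],p[1],1]);c=-R.T@t;return c+d*(z-c[2])/d[2]
def proj(n,X):
    p=P(n)@np.r_[X,1];return p[:2]/p[2]
E
python3 - <<'E'
from h import *
np.set_printoptions(precision=4,suppress=True)
print("handle",tri([383.4,161.9],[124.3,183.0]))
print("mug scene z0",onz("scene",[361.4,155.9],0),"top",onz("top",[132.5,209.8],0), "rim top z70",onz("top",[124.1,202.5],.07))
print("saucer",tri([176.9,206.4],[336.4,218.5]),onz("scene",[176.9,206.4],0),onz("top",[336.4,218.5],0))
print("cashbox",tri([309.3,258.1],[236.1,121.5]))
print("drawer_in",tri([291.1,224.5],[238.4,159.2]))
print("front",onz("top",[234.9,189.7],.045))
for n,p in (("dino",[[410.7,202],[123.3,135.7]]),("cube",[[166.7,276.7],[364.3,149]]),("ring",[[207.8,262.8],[325,146.5]])): print(n,tri(*p))
# drawer panel corners (800-scale) top & scene; masks for mug/saucer/cashbox
s=512/800
print("panel top L",onz("top",np.array([310,290])*s,.078),"R",onz("top",np.array([427,290])*s,.078))
print("box top corners",[onz("top",np.array(p)*s,.085)[:2] for p in([311,121],[425,119],[427,229],[309,227])])
print("pan scene",[onz("scene",np.array(p)*s,.078)[:2] for p in([388,305],[492,273])])
for n in("scene","top"):
    for l in("mug","saucer"):
        for d in cams.regions_of(l,n):
            m=d["pixels"];c=cv2.moments(m.astype(np.uint8));print(n,l,round(d["score"],2),np.round(d["rect"],0),round(c["m10"]/c["m00"],1),round(c["m01"]/c["m00"],1),m.sum())
E
```

```text
handle [0.5241 0.3276 0.0418]
mug scene z0 [0.4508 0.3053 0.    ] top [0.4482 0.3068 0.    ] rim top z70 [0.4626 0.3079 0.07  ]
saucer [ 0.4358 -0.2965 -0.0024] [ 0.4372 -0.2973  0.    ] [ 0.4359 -0.295   0.    ]
cashbox [ 0.7248  0.0051 -0.0037]
drawer_in [ 0.6083 -0.0028 -0.0044]
front [0.5085 0.0008 0.045 ]
dino [0.6695 0.345  0.0185]
cube [ 0.6459 -0.3767 -0.0004]
ring [ 0.649  -0.2612  0.0073]
panel top L [0.5133 0.1001 0.078 ] R [ 0.5175 -0.1076  0.078 ]
box top corners [array([0.8262, 0.1108]), array([ 0.8326, -0.0984]), array([ 0.6264, -0.1055]), array([0.6263, 0.1057])]
pan scene [array([ 0.5242, -0.1013]), array([0.522 , 0.1022])]
scene mug 0.97 [319. 104. 346. 138.] 332.0 113.7 627
scene mug 0.61 [354. 134. 386. 168.] 368.7 147.7 753
scene mug 0.31 [196. 250. 222. 275.] 207.5 262.0 394
scene mug 0.3 [248. 174. 324. 225.] 285.7 199.4 2487
scene saucer 0.9 [ 68. 202. 130. 258.] 97.6 230.3 2664
scene saucer 0.86 [155. 184. 200. 229.] 175.5 205.1 1368
top mug 0.76 [108. 183. 142. 226.] 123.2 202.8 794
top mug 0.67 [121. 241. 162. 285.] 135.9 265.5 993
top saucer 0.95 [317. 194. 367. 239.] 341.0 217.0 1727
top saucer 0.74 [388. 181. 451. 245.] 420.3 215.0 3052
top saucer 0.53 [199. 145. 272. 191.] 235.8 167.7 3175
```

drive_tool(
  linear=[
    [32.4,-21.6,0],
    [32.4,-21.6,0],
    [32.4,-21.6,0],
    [32.4,-21.6,0],
    [32.4,-21.6,0],
    [32.4,-21.6,0],
    [32.4,-21.6,0],
    [32.4,-21.6,0],
    [32.4,-21.6,0],
    [32.4,-21.6,0],
    [32.4,-21.6,0],
    [32.4,-21.6,0],
    [32.4,-21.6,0],
    [32.4,-21.6,0],
  ],
  rot=[
    [0,0,0],
    [0,0,0],
    [0,0,0],
    [0,0,0],
    [0,0,0],
    [0,0,0],
    [0,0,0],
    [0,0,0],
    [0,0,0],
    [0,0,0],
    [0,0,0],
    [0,0,0],
    [0,0,0],
    [0,0,0],
  ],
  hand=[60,60,60,60,60,60,60,60,60,60,60,60,60,60],
  force=80,
)

```text
t: 2.47
tcp_pos: [0.5317, -0.1942, 0.3021]
tool_rot: [0.993, 0.117, 0.001, 0.007]
force: [0.5, 0.1, 0.2]
finger_gap: 0.704
```

```bash
python3 -c "
from station import manip;s=manip.sense();print(s['t'],s['q'].tolist(),s['tcp_pos'].tolist(),s['tool_rot'].tolist(),s['finger_gap'])"
```

```text
2.4667 [-0.5434435095521198, 0.44798014528171043, 1.5889000691453632, -0.01150093841144657, 1.0952350266998891, 0.7989977021254546] [0.5316512688482355, -0.19417519630141936, 0.30214413706650795] [0.9931640535817092, 0.11651800308896872, 0.0006179272199726143, 0.0069523949296562875] 0.7036100301660885
```

drive_tool(
  linear=[
    [8.7,-39.2,0],
    [8.7,-39.2,0],
    [8.7,-39.2,0],
    [8.7,-39.2,0],
    [8.7,-39.2,0],
    [8.7,-39.2,0],
    [8.7,-39.2,0],
    [8.7,-39.2,0],
    [8.7,-39.2,0],
    [8.7,-39.2,0],
    [8.7,-39.2,0],
    [8.7,-39.2,0],
    [8.7,-39.2,0],
  ],
  rot=[
    [0,0,-0.3],
    [0,0,-0.3],
    [0,0,-0.3],
    [0,0,-0.3],
    [0,0,-0.3],
    [0,0,-0.3],
    [0,0,-0.3],
    [0,0,-0.3],
    [0,0,-0.3],
    [0,0,-0.3],
    [0,0,0],
    [0,0,0],
    [0,0,0],
  ],
  hand=[60,60,60,60,60,60,60,60,60,60,60,60,60],
)

```text
t: 3.55
tcp_pos: [0.5127, 0.3451, 0.295]
tool_rot: [0.99, 0.144, 0.008, 0.01]
force: [1.0, -0.9, -0.0]
finger_gap: 0.701
```

```bash
python3 - <<'E'
from h import *
s=manip.sense();print(s['t'],s['q'].tolist(),s['tcp_pos'].tolist(),s['tool_rot'].tolist(),s['finger_gap'])
a=cams.snapshot("scene");b=cams.snapshot("top")
for n in("scene","top"):
    for l in("mug","mug_handle"):
        print(n,l,[(np.round(d["at"],1).tolist(),round(d["score"],2)) for d in cams.spot_point(l,n)])
A=cv2.resize(a[90:210,290:450],(640,480));B=cv2.resize(b[140:260,60:220],(640,480))
cv2.imwrite("pics/c1.png",np.vstack([A,B])[:,:,::-1][::1]) if 0 else cv2.imwrite("pics/c1.png",cv2.resize(np.hstack([A,B]),(800,300))[:,:,::-1])
E
```

```text
3.55 [0.42085725675283797, 0.5260058254453014, 1.4639889597135731, -0.026663196002222264, 1.141205833139874, 1.7144253834844974] [0.5126613769191385, 0.34512886996543085, 0.2950382896144028] [0.9895485865807347, 0.1435932224024419, 0.008373468404418657, 0.010220875844722806] 0.7006021242032585
scene mug [([329.7, 124.9], 0.93), ([364.1, 154.9], 0.86)]
scene mug_handle [([385.2, 159.4], 0.95), ([326.4, 130.2], 0.83)]
top mug [([133.4, 207.6], 0.61), ([144.7, 264.5], 0.59)]
top mug_handle [([126.1, 183.2], 0.79), ([153.0, 245.2], 0.64)]
```

View pics/c1.png

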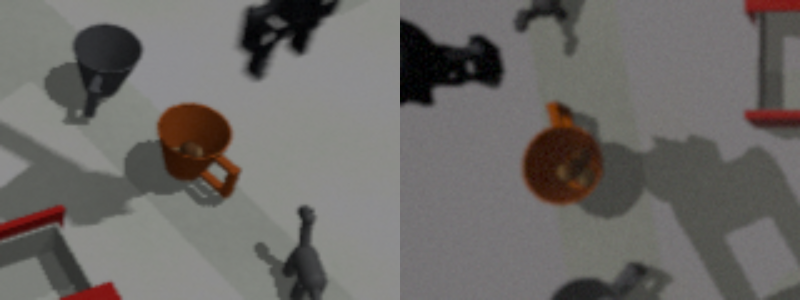

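```bash
cat > kin.py <<'E'
import numpy as np
from scipy.optimize import least_squares
from scipy.spatial.transform import Rotation as Ro
S=[([-1.49847569e+00,5.27518753e-01,1.43266719e+00,-2.94280984e-05,1.18140023,-1.78501678e-01],[0.15514638,-0.60543005,0.30390933],[9.92145624e-01,1.25088215e-01,-1.37654480e-05,2.51578371e-06]),
([-0.5434435095521198,0.44798014528171043,1.5889000691453632,-0.01150093841144657,1.0952350266998891,0.7989977021254546],[0.5316512688482355,-0.19417519630141936,0.30214413706650795],[0.9931640535817092,0.11651800308896872,0.0006179272199726143,0.0069523949296562875]),
([0.42085725675283797,0.5260058254453014,1.4639889597135731,-0.026663196002222264,1.141205833139874,1.7144253834844974],[0.5126613769191385,0.34512886996543085,0.2950382896144028],[0.9895485865807347,0.1435932224024419,0.008373468404418657,0.010220875844722806])]
def fk(q,p,s4=1,s6=1,c=0):
    d1,a1,L2,L3,d6,lat=p
    Y=lambda a:Ro.from_euler('y',a);Z=lambda a:Ro.from_euler('z',a)
    R1=Z(q[0]);R2=R1*Y(q[1]);R3=R2*Y(q[2]);R4=R3*Z(s4*q[3])*Y(q[4])*Z(s6*q[5]+c)
    x=R1.apply([a1,lat,d1])+R2.apply([0,0,L2])+R3.apply([0,0,L3])+R4.apply([0,0,d6])
    return x,R4
E
python3 - <<'E'
from kin import *
for s4 in(1,-1):
  for s6 in(1,-1):
    p=[.3,0,.4,.4,.2,.11]
    q,x,o=S[0]; R0=fk(q,p,s4,s6)[1].inv()*Ro.from_quat(o);c=R0.as_rotvec()[2]
    print(s4,s6,R0.as_rotvec().round(3),[round(float(np.degrees((fk(q,p,s4,s6,c)[1].inv()*Ro.from_quat(o)).magnitude())),2) for q,x,o in S])
f=lambda p:np.r_[np.concatenate([fk(q,p)[0]-np.array(x) for q,x,o in S]),1e-4*(p-np.array([.3,0,.4,.4,.2,.11]))]
r=least_squares(f,[.3,0,.4,.4,.2,.11]);print(r.x,np.abs(r.fun[:9]).max())
from h import *
print("bar top",onz("top",[122.4,183.2],.062),"rim",onz("top",[125.2,205.6],.07),"tri handle",tri([385.2,159.4],[126.1,183.2]),tri([381.5,161],[122.4,183.2]))
print("mugs",onz("scene",[364.1,154.9],0),onz("top",[133.4,207.6],0),"rim scene",onz("scene",[290+195/2.5,90+132/2.5],.07))
E
```

```text
1 1 [-0.    -0.     1.571] [0.0, 0.0, 0.0]
1 -1 [-0.    -0.     1.214] [0.0, 112.01, 143.09]
-1 1 [ 0.    -0.     1.571] [0.0, 1.32, 3.05]
-1 -1 [ 0.    -0.     1.214] [0.0, 111.42, 144.37]
[ 0.05060256 -0.09180407  0.67591217  0.39491679  0.18014918  0.11049472] 0.0012193870116404826
bar top [0.51819932 0.31958153 0.062     ] rim [0.45395994 0.30419477 0.07      ] tri handle [0.52443571 0.32465634 0.05320911] [0.52103127 0.32679357 0.04477954]
mugs [0.45004206 0.31539851 0.        ] [0.45481975 0.30456103 0.        ] rim scene [0.45938415 0.30907895 0.07      ]
```

```bash
cat >> h.py <<'E'
from scipy.spatial.transform import Rotation as Ro
def goto(pos,R):
    s=manip.sense();C=Ro.from_quat(s["tool_rot"])
    print("t",s["t"],"lin mm",(C.inv().apply(np.array(pos)-s["tcp_pos"])*1e3).round(1),"rot deg",np.degrees((C.inv()*R).as_rotvec()).round(2),"gap",round(s["finger_gap"],3),"F",s["force"].round(1),"q",s["q"].round(3).tolist())
def down(yaw): 
    c,s=np.cos(yaw),np.sin(yaw);return Ro.from_matrix(np.array([[c,s,0],[s,-c,0],[0,0,-1]]))
E
python3 -c "
from h import *
goto([.521,.3255,.10],down(.285))"
```

```text
t 3.85 lin mm [  0.5  13.5 195.1] rot deg [ 1.33 -0.71  0.14] gap 0.701 F [ 0.9 -0.2  0.4] q [0.416, 0.525, 1.467, -0.027, 1.14, 1.711]
```

drive_tool(
  linear=[
    [0,7,10],
    [0,6.5,15],
    [0,0,25],
    [0,0,25],
    [0,0,25],
    [0,0,20],
    [0,0,10],
    [0,0,0],
  ],
  rot=[
    [0.7,-0.4,0],
    [0.6,-0.3,0],
    [0,0,0],
    [0,0,0],
    [0,0,0],
    [0,0,0],
    [0,0,0],
    [0,0,0],
  ],
  hand=[60,60,60,60,60,60,60,60],
)

```text
t: 4.52
tcp_pos: [0.5236, 0.3109, 0.16]
tool_rot: [0.991, 0.132, 0.0, -0.001]
force: [0.1, -0.3, 0.9]
finger_gap: 0.699
```

```bash
python3 - <<'E'
from h import *
goto([.521,.3255,.10],down(.285))
s=manip.sense();print((s['q'].tolist(),s['tcp_pos'].tolist(),s['tool_rot'].tolist()))
a=cams.snapshot("scene");b=cams.snapshot("top")
A=cv2.resize(a[90:210,290:450],(640,480));B=cv2.resize(b[140:260,60:220],(640,480))
cv2.imwrite("pics/c2.png",cv2.resize(np.hstack([A,B]),(800,300))[:,:,::-1])
E
```

```text
t 4.5167 lin mm [  1.2 -14.7  60. ] rot deg [-0.07 -0.06 -1.11] gap 0.699 F [ 0.1 -0.3  0.9] q [0.352, 0.694, 1.588, 0.002, 0.859, 1.656]
([0.35210041406494635, 0.6941407453333269, 1.5876947345040253, 0.0015256613490159466, 0.8587009497372502, 1.6562868464539662], [0.5236152093449504, 0.3109124049269817, 0.15995564584219635], [0.9911938273289167, 0.132416705897206, 0.0003901246653048104, -0.0006785772851019466])
```

View pics/c2.png

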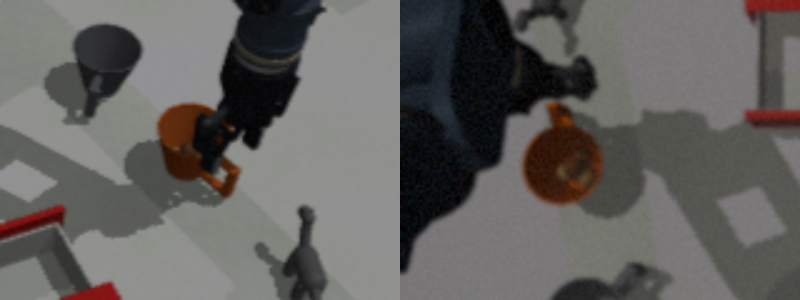

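The fingers have stopped short in y, about 15 mm to one side of the bar. I shift them and then go down.

drive_tool(
  linear=[
    [0.6,-8,0],
    [0.6,-6.7,0],
    [0,0,0],
    [0,0,15],
    [0,0,15],
    [0,0,15],
    [0,0,10],
    [0,0,4],
    [0,0,0],
  ],
  rot=[
    [0,0,-1],
    [0,0,0],
    [0,0,0],
    [0,0,0],
    [0,0,0],
    [0,0,0],
    [0,0,0],
    [0,0,0],
    [0,0,0],
  ],
  hand=[60,60,60,60,60,60,60,60,60],
)

```text
t: 5.37
tcp_pos: [0.5283, 0.3338, 0.1129]
tool_rot: [0.989, 0.145, 0.014, -0.004]
force: [0.4, 0.5, -0.3]
finger_gap: 0.707
```

```bash
python3 - <<'E'
from h import *
goto([.521,.3255,.10],down(.285))
s=manip.sense();print((s['q'].tolist(),s['tcp_pos'].tolist(),s['tool_rot'].tolist()))
a=cams.snapshot("scene");b=cams.snapshot("top")
A=cv2.resize(a[90:210,290:450],(640,480));B=cv2.resize(b[140:260,60:220],(640,480))
cv2.imwrite("pics/c3.png",cv2.resize(np.hstack([A,B]),(800,300))[:,:,::-1])
E
```

```text
t 5.3667 lin mm [-9.7  5.9 12.6] rot deg [-0.25 -1.71  0.3 ] gap 0.707 F [ 0.4  0.5 -0.3] q [0.384, 0.775, 1.58, 0.002, 0.756, 1.663]
([0.38441346250431196, 0.7749320214988207, 1.5800024386591789, 0.0022257806255093666, 0.7564632096253082, 1.6634063715565786], [0.5282813724919122, 0.3338186031594214, 0.11290296658456225], [0.9893778267215001, 0.14457868862150425, 0.0144861977835858, -0.004320747863792509])
```

View pics/c3.png

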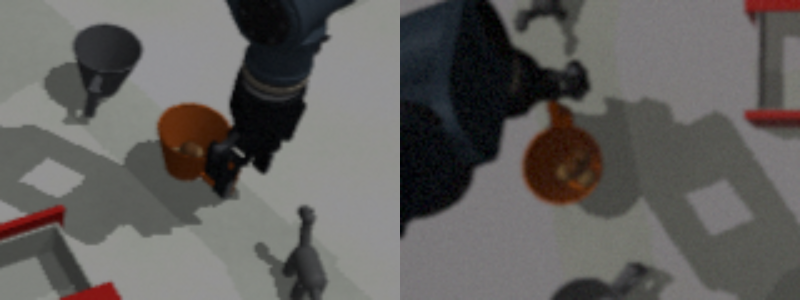

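drive_tool(
  linear=[
    [-5,3,5],
    [-4.5,2.5,5],
    [0,0,2],
    [0,0,0],
    [0,0,0],
  ],
  rot=[
    [0,-1,0],
    [0,-0.7,0],
    [0,0,0],
    [0,0,0],
    [0,0,0],
  ],
  hand=[60,60,60,60,60],
)

```text
t: 5.88
tcp_pos: [0.5217, 0.3254, 0.1028]
tool_rot: [0.99, 0.144, 0.001, -0.003]
force: [-0.7, -0.7, 0.3]
finger_gap: 0.703
```

```bash
python3 - <<'E'
from h import *
goto([.521,.3255,.10],down(.285))
E
```

```text
t 5.8833 lin mm [-0.7 -0.3  2.8] rot deg [-0.27 -0.14  0.29] gap 0.703 F [-0.7 -0.7  0.3] q [0.374, 0.787, 1.594, 0.007, 0.758, 1.65]
```

drive_tool(
  linear=[
    [0,0,2],
    [0,0,0],
    [0,0,0],
    [0,0,0],
    [0,0,0],
    [0,0,0],
    [0,0,0],
    [0,0,0],
    [0,0,0],
    [0,0,0],
  ],
  rot=[
    [0,0,0],
    [0,0,0],
    [0,0,0],
    [0,0,0],
    [0,0,0],
    [0,0,0],
    [0,0,0],
    [0,0,0],
    [0,0,0],
    [0,0,0],
  ],
  hand=[30,10,5,5,5,5,5,5,5,5],
  force=100,
)

```text
t: 6.72
tcp_pos: [0.5219, 0.3255, 0.1011]
tool_rot: [0.99, 0.144, 0.001, -0.003]
force: [-0.0, 0.3, 0.1]
finger_gap: 0.142
```

```bash
python3 - <<'E'
from h import *
goto([.521,.3255,.10],down(.285))
s=manip.sense();print((s['q'].tolist(),s['tcp_pos'].tolist(),s['tool_rot'].tolist()))
E
```

```text
t 6.7167 lin mm [-0.9 -0.3  1.1] rot deg [-0.28 -0.17  0.28] gap 0.142 F [-0.   0.3  0.1] q [0.374, 0.79, 1.594, 0.007, 0.755, 1.651]
([0.3744891020001195, 0.7898635609499951, 1.593694591553942, 0.006622479186273371, 0.7546161297987573, 1.6505790518097057], [0.5219400252226393, 0.32549962613349426, 0.10113031576383028], [0.9895098934960074, 0.14443713456705345, 0.0011535712487747314, -0.0025988660898714514])
```

drive_tool(
  linear=[
    [0,0,-6],
    [0,0,-12],
    [0,0,-20],
    [0,0,-25],
    [0,0,-25],
    [0,0,-25],
    [0,0,-20],
    [0,0,-10],
    [0,0,0],
    [0,0,0],
    [0,0,0],
  ],
  rot=[
    [0,0,0],
    [0,0,0],
    [0,0,0],
    [0,0,0],
    [0,0,0],
    [0,0,0],
    [0,0,0],
    [0,0,0],
    [0,0,0],
    [0,0,0],
    [0,0,0],
  ],
  hand=[5,5,5,5,5,5,5,5,5,5,5],
)

```text
t: 7.63
tcp_pos: [0.5205, 0.3241, 0.2542]
tool_rot: [0.99, 0.144, 0.001, -0.003]
force: [0.4, 0.4, -1.1]
finger_gap: 0.144
```

```bash
python3 - <<'E'
from h import *
goto([.521,.3255,.25],down(.285))
s=manip.sense();print((s['q'].tolist(),s['tcp_pos'].tolist(),s['tool_rot'].tolist()))
from kin import *
S+= [([0.35210041406494635, 0.6941407453333269, 1.5876947345040253, 0.0015256613490159466, 0.8587009497372502, 1.6562868464539662], [0.5236152093449504, 0.3109124049269817, 0.15995564584219635],0),
([0.3744891020001195, 0.7898635609499951, 1.593694591553942, 0.006622479186273371, 0.7546161297987573, 1.6505790518097057], [0.5219400252226393, 0.32549962613349426, 0.10113031576383028],0),(s['q'],s['tcp_pos'],0)]
f=lambda p:np.r_[np.concatenate([fk(q,p)[0]-np.array(x) for q,x,o in S])*1e3,1e-2*(p-np.array([.3,0,.4,.4,.2,.11]))]
r=least_squares(f,[.3,0,.4,.4,.2,.11]);print(r.x.tolist(),np.abs(r.fun[:-6]).max())
a=cams.snapshot("scene");b=cams.snapshot("top")
A=cv2.resize(a[60:210,290:490],(640,480));B=cv2.resize(b[120:270,40:240],(640,480))
cv2.imwrite("pics/c4.png",cv2.resize(np.hstack([A,B]),(800,300))[:,:,::-1])
E
```

```text
t 7.6333 lin mm [ 0.9 -1.2  4.2] rot deg [-0.27 -0.16  0.28] gap 0.144 F [ 0.4  0.4 -1.1] q [0.373, 0.569, 1.514, 0.005, 1.055, 1.652]
([0.3732504161969019, 0.5685685451025854, 1.514427277619499, 0.005213949400130286, 1.055461014682761, 1.6515372775311161], [0.5204598531490876, 0.32411556020800425, 0.25416701973027067], [0.989505967875288, 0.14446565842038583, 0.0010167219956562315, -0.002565024899954982])
[0.2336123553683001, 0.01928177102018, 0.4431172111791602, 0.39444791718813377, 0.15867758785632152, 0.11073546194343163] 8.456009843862411
```

View pics/c4.png

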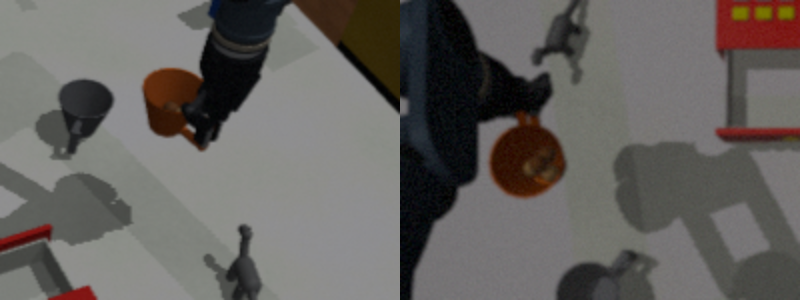

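```bash
cat > ik.py <<'E'
from kin import *
from h import down
s0=[0.3732504161969019, 0.5685685451025854, 1.514427277619499, 0.005213949400130286, 1.055461014682761, 1.6515372775311161]
S+= [([0.35210041406494635, 0.6941407453333269, 1.5876947345040253, 0.0015256613490159466, 0.8587009497372502, 1.6562868464539662], [0.5236152093449504, 0.3109124049269817, 0.15995564584219635],0),
([0.3744891020001195, 0.7898635609499951, 1.593694591553942, 0.006622479186273371, 0.7546161297987573, 1.6505790518097057], [0.5219400252226393, 0.32549962613349426, 0.10113031576383028],0),
([0.38441346250431196, 0.7749320214988207, 1.5800024386591789, 0.0022257806255093666, 0.7564632096253082, 1.6634063715565786], [0.5282813724919122, 0.3338186031594214, 0.11290296658456225],0),(s0,[0.5204598531490876, 0.32411556020800425, 0.25416701973027067],0)]
def fk2(q,p):
    x,R=fk(q,p[:6],c=np.pi/2); Re=Ro.from_euler('z',q[0])*Ro.from_euler('y',q[1]+q[2])
    return x+Re.apply([p[6],0,0]),R
g=np.array([.3,0,.4,.4,.2,.11,0])
f=lambda p:np.r_[np.concatenate([fk2(q,p)[0]-np.array(x) for q,x,o in S])*1e3,1e-1*(p-g)]
r=least_squares(f,g);p=r.x
lo=[-3.08,-.75,.22,-1.43,0,-2.85];hi=[3.08,2.2,2.44,4.57,2.65,2.85]
def ik(x,R,q0):
    h=lambda q:np.r_[(fk2(q,p)[0]-x)*3,(fk2(q,p)[1].inv()*R).as_rotvec()]
    b=least_squares(h,np.clip(q0,np.array(lo)+1e-3,np.array(hi)-1e-3),bounds=(lo,hi));return b.x,np.abs(b.fun).max()
E
python3 - <<'E'
from ik import *
print(p.round(4),np.abs(r.fun[:-7]).reshape(-1,3).max(1).round(2))
off=np.array([-.068,0,.031])
for yaw in(.285,0,-.3):
  q=np.array(s0)
  for th in(0,20,40,60,75,85,90,95,100):
    R=down(yaw)*Ro.from_euler('x',th,degrees=True); x=np.array([.577,.03,.17])-R.apply(off)
    q,e=ik(x,R,q); print(yaw,th,x.round(3),q.round(2),round(e,4))
E
```

```text
[0.2742 0.     0.588  0.3917 0.2241 0.111  0.1141] [0. 0. 0. 0. 0. 0. 0.]
0.285 0 [0.642 0.049 0.201] [-0.1   0.67  1.47 -0.    1.    1.19] 0.0
0.285 20 [0.645 0.039 0.199] [-0.22  0.72  1.41  0.33  1.2   0.92] 0.0
0.285 40 [0.648 0.03  0.194] [-0.32  0.81  1.35  0.56  1.44  0.76] 0.0
0.285 60 [0.65  0.023 0.186] [-0.38  0.93  1.29  0.76  1.69  0.68] 0.0
0.285 75 [0.651 0.02  0.178] [-0.41  1.03  1.25  0.89  1.88  0.66] 0.0
0.285 85 [0.651 0.019 0.173] [-0.42  1.1   1.23  0.99  1.99  0.66] 0.0
0.285 90 [0.651 0.019 0.17 ] [-0.42  1.13  1.22  1.04  2.05  0.66] 0.0
0.285 95 [0.651 0.019 0.167] [-0.42  1.16  1.21  1.09  2.11  0.67] 0.0
0.285 100 [0.651 0.02  0.165] [-0.41  1.19  1.2   1.14  2.16  0.68] 0.0
0 0 [0.645 0.03  0.201] [-0.13  0.68  1.47 -0.    1.    1.44] 0.0
0 20 [0.645 0.019 0.199] [-0.26  0.7   1.47  0.38  1.1   1.11] 0.0
0 40 [0.645 0.01  0.194] [-0.37  0.77  1.46  0.67  1.28  0.87] 0.0
0 60 [0.645 0.003 0.186] [-0.45  0.88  1.44  0.89  1.51  0.72] 0.0
0 75 [0.645 0.    0.178] [-0.49  0.98  1.41  1.03  1.69  0.65] 0.0
0 85 [ 0.645 -0.001  0.173] [-0.5   1.05  1.39  1.12 
[... 181 characters left out ...]
165] [-0.49  1.16  1.37  1.26  2.    0.6 ] 0.0
-0.3 0 [0.642 0.01  0.201] [-0.16  0.67  1.48  0.    0.99  1.71] 0.0
-0.3 20 [ 0.639 -0.     0.199] [-0.3   0.67  1.54  0.43  0.97  1.32] 0.0
-0.3 40 [ 0.636 -0.009  0.194] [-0.42  0.72  1.59  0.8   1.09  0.97] 0.0
-0.3 60 [ 0.634 -0.016  0.186] [-0.52  0.83  1.61  1.07  1.31  0.71] 0.0
-0.3 75 [ 0.633 -0.019  0.178] [-0.56  0.94  1.6   1.21  1.5   0.58] 0.0
-0.3 85 [ 0.633 -0.02   0.173] [-0.57  1.01  1.59  1.29  1.63  0.52] 0.0
-0.3 90 [ 0.633 -0.02   0.17 ] [-0.57  1.05  1.58  1.33  1.7   0.5 ] 0.0
-0.3 95 [ 0.633 -0.02   0.167] [-0.57  1.09  1.57  1.37  1.77  0.48] 0.0
-0.3 100 [ 0.633 -0.019  0.165] [-0.57  1.13  1.56  1.41  1.85  0.46] 0.0
```

drive_tool(
  linear=[
    [2,8,0],
    [4,16,0],
    [6,22,0],
    [8,25,0],
    [9,25,0],
    [10,25,0],
    [10,25,0],
    [10,25,0],
    [10,25,0],
    [10,25,0],
    [10,25,0],
    [10,22,0],
    [8,15,0],
    [5,8,0],
    [2,4,0],
    [0,0,0],
  ],
  rot=[
    [0,0,1],
    [0,0,2],
    [0,0,3],
    [0,0,3],
    [0,0,3],
    [0,0,2],
    [0,0,2],
    [0,0,0],
    [0,0,0],
    [0,0,0],
    [0,0,0],
    [0,0,0],
    [0,0,0],
    [0,0,0],
    [0,0,0],
    [0,0,0],
  ],
  hand=[5,5,5,5,5,5,5,5,5,5,5,5,5,5,5,5],
)

```text
t: 9.07
tcp_pos: [0.6548, 0.0146, 0.2276]
tool_rot: [1.0, -0.007, -0.019, 0.001]
force: [-0.9, -0.3, -2.1]
finger_gap: 0.145
```

```bash
python3 - <<'E'
from h import *
goto([.645,.01,.24],down(0)*Ro.from_euler('x',45,degrees=True))
goto([.645,.03,.24],down(0))
E
```

```text
t 9.0667 lin mm [-10.2   4.8 -12. ] rot deg [45.09  1.71 -1.65] gap 0.145 F [-0.9 -0.3 -2.1] q [-0.146, 0.665, 1.398, -0.008, 1.116, 1.443]
t 9.0667 lin mm [-10.5 -15.2 -12. ] rot deg [ 0.09  2.15 -0.85] gap 0.145 F [-0.9 -0.3 -2.1] q [-0.146, 0.665, 1.398, -0.008, 1.116, 1.443]
```

drive_tool(
  linear=[
    [-3,2,-4],
    [-4,2,-4],
    [-3,1,-4],
    [0,0,0],
    [0,0,0],
    [0,0,0],
    [0,0,0],
    [0,0,0],
    [0,0,0],
    [0,0,0],
    [0,0,0],
    [0,0,0],
    [0,0,0],
    [0,0,0],
  ],
  rot=[
    [2,0.8,-0.4],
    [4,0.8,-0.4],
    [5,0.6,0],
    [5,0,0],
    [5,0,0],
    [5,0,0],
    [5,0,0],
    [5,0,0],
    [5,0,0],
    [5,0,0],
    [5,0,0],
    [4,0,0],
    [2,0,0],
    [0,0,0],
  ],
  hand=[5,5,5,5,5,5,5,5,5,5,5,5,5,5],
)

```text
t: 10.23
tcp_pos: [0.6379, 0.0279, 0.2382]
tool_rot: [0.868, 0.008, -0.007, -0.497]
force: [0.1, -0.7, -3.0]
finger_gap: 0.142
```

```bash
python3 - <<'E'
from h import *
R=down(0)*Ro.from_euler('x',68,degrees=True);off=np.array([-.068,0,.031])
x=np.array([.577,.03,.165])-R.apply(off);print(x)
goto(x,R)
s=manip.sense();C=Ro.from_quat(s["tool_rot"]);print(s["tcp_pos"],"rim",s["tcp_pos"]+C.apply(off),"tilt",np.degrees(np.arccos(-C.as_matrix()[2,2])))
a=cams.snapshot("scene");b=cams.snapshot("top")
A=cv2.resize(a[90:270,200:440],(640,480));B=cv2.resize(b[60:240,130:370],(640,480))
cv2.imwrite("pics/c5.png",cv2.resize(np.hstack([A,B]),(800,300))[:,:,::-1])
E
```

```text
[0.645     0.0012573 0.1766128]
t 10.2333 lin mm [ 6.8 66.7  8. ] rot deg [8.37 1.16 0.32] gap 0.142 F [ 0.1 -0.7 -3. ] q [-0.42, 0.795, 1.452, 0.894, 1.543, 0.787]
[0.63789114 0.02791342 0.23823359] rim [0.56929422 0.05325187 0.22282497] tilt 59.63017539928819
```

View pics/c5.png

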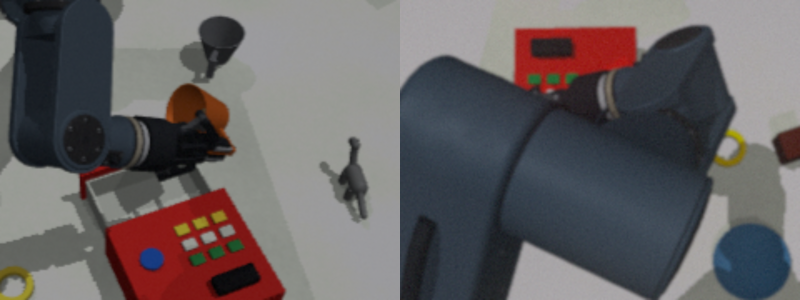

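drive_tool(
  linear=[
    [1,8,1],
    [1,13,1],
    [1,15,2],
    [1,14,2],
    [1,9,1],
    [1,5,1],
    [1,2,0],
    [0,0,0],
  ],
  rot=[
    [1,0.3,0],
    [1,0.3,0],
    [1.5,0.3,0],
    [1.5,0.2,0],
    [1.5,0,0],
    [1,0,0],
    [0.5,0,0],
    [0,0,0],
  ],
  hand=[5,5,5,5,5,5,5,5],
)

```text
t: 11.0
tcp_pos: [0.6476, 0.005, 0.1735]
tool_rot: [0.831, 0.007, 0.004, -0.557]
force: [-0.8, 0.3, -2.0]
finger_gap: 0.142
```

```bash
cat > chk.py <<'E'
from h import *
off=np.array([-.068,0,.031])
def pour(th):
    R=down(0)*Ro.from_euler('x',th,degrees=True);goto(np.array([.577,.03,.165])-R.apply(off),R)
    s=manip.sense();C=Ro.from_quat(s["tool_rot"]);print(s["tcp_pos"],"rim",s["tcp_pos"]+C.apply(off),"tilt",np.degrees(np.arccos(-C.as_matrix()[2,2])))
E
python3 -c "
from chk import *
pour(92)"
```

```text
t 11.0 lin mm [-2.8 11.1 -1.9] rot deg [24.31  0.23  0.91] gap 0.142 F [-0.8  0.3 -2. ] q [-0.467, 0.946, 1.421, 0.972, 1.592, 0.659]
[0.64762854 0.00500759 0.17349576] rim [0.57962017 0.03323277 0.16072077] tilt 67.69337368425744
```

drive_tool(
  linear=[
    [0,0,0],
    [0,0,0],
    [0,0.5,0],
    [0,0.5,0],
    [0,0.5,0],
    [0,0.5,0],
    [0,0.5,0],
    [0,0.5,0],
    [0,0.5,0],
    [0,0.5,0],
    [0,0.5,0],
    [0,0.5,0],
    [0,0.5,0],
    [0,0.5,0],
    [0,0.5,0],
    [0,0.5,0],
    [0,0,0],
    [0,0,0],
    [0,0,0],
    [0,0,0],
  ],
  rot=[
    [1,0,0],
    [1.5,0,0],
    [1.5,0,0],
    [1.5,0,0],
    [1.5,0,0],
    [1.5,0,0],
    [1.5,0,0],
    [1.5,0,0],
    [1.5,0,0],
    [1.5,0,0],
    [1.5,0,0],
    [1.5,0,0],
    [1.5,0,0],
    [1.5,0,0],
    [1.5,0,0],
    [1.5,0,0],
    [1.5,0,0],
    [1,0,0],
    [0,0,0],
    [0,0,0],
  ],
  hand=[5,5,5,5,5,5,5,5,5,5,5,5,5,5,5,5,5,5,5,5],
)

```text
t: 12.67
tcp_pos: [0.6487, 0.0044, 0.1683]
tool_rot: [-0.665, -0.01, -0.004, 0.746]
force: [0.1, 0.4, -1.0]
finger_gap: 0.145
```

```bash
python3 - <<'E'
from chk import *
pour(97)
a=cams.snapshot("scene")
cv2.imwrite("pics/c6.png",cv2.resize(a[110:260,220:420],(800,600))[:,:,::-1])
for l in("ball0",):print([(np.round(d["at"],1).tolist(),round(d["score"],2)) for d in cams.spot_point(l,"scene")])
E
```

```text
t 12.6667 lin mm [-3.9  6.4 -5.9] rot deg [0.43 0.58 1.06] gap 0.145 F [ 0.1  0.4 -1. ] q [-0.486, 1.132, 1.362, 1.232, 1.957, 0.59]
[0.64872798 0.00436223 0.16828137] rim [0.58043205 0.03462411 0.17049156] tilt 96.56784977831595
[([209.3, 263.4], 0.64), ([302.6, 174.8], 0.63)]
```

View pics/c6.png

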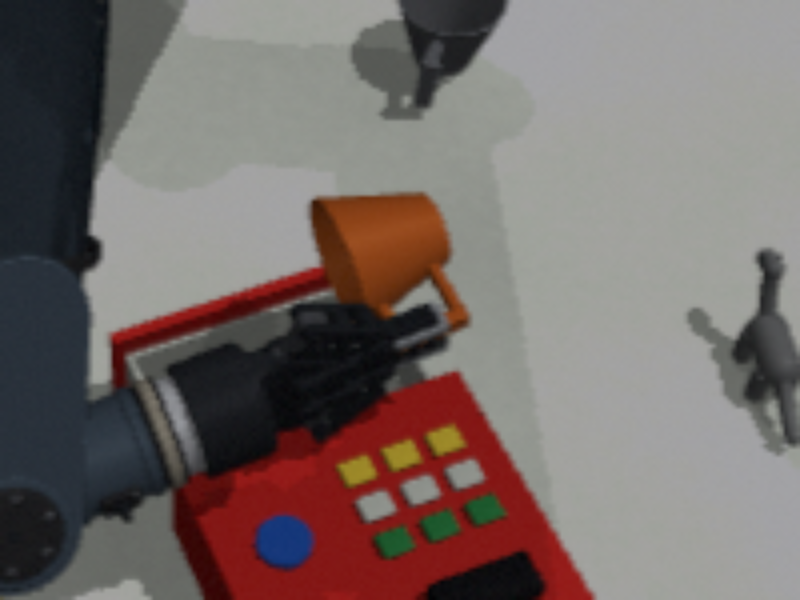

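drive_tool(
  linear=[
    [-1,-5,0],
    [-1,-7,0],
    [-1,-5,0],
    [0,-2,0],
    [0,0,0],
    [0,0,0],
    [0,0,0],
    [0,0,0],
  ],
  rot=[
    [2,0,0],
    [3,0,0],
    [3,0,0],
    [2,0,0],
    [0,0,0],
    [0,0,0],
    [0,0,0],
    [0,0,0],
  ],
  hand=[5,5,5,5,5,5,5,5],
)

```text
t: 13.43
tcp_pos: [0.6459, 0.0006, 0.1911]
tool_rot: [-0.597, -0.013, -0.005, 0.802]
force: [0.1, 0.5, -2.3]
finger_gap: 0.143
```

drive_tool(
  linear=[
    [0,-8,0],
    [0,-15,0],
    [0,-15,0],
    [0,-15,0],
    [0,-15,-5],
    [0,-10,-10],
    [0,-5,-10],
    [0,0,-10],
    [0,0,-10],
    [0,0,0],
    [0,0,0],
    [0,0,0],
    [0,0,0],
    [0,0,0],
    [0,0,0],
    [0,0,0],
    [0,0,0],
    [0,0,0],
    [0,0,0],
  ],
  rot=[
    [0,0,0],
    [0,0,0],
    [-3,0,0],
    [-6,0,0],
    [-7,0,0],
    [-7,0,0],
    [-7,0,0],
    [-7,0,0],
    [-7,0,0],
    [-7,0,0],
    [-7,0,0],
    [-7,0,0],
    [-7,0,0],
    [-7,0,0],
    [-7,0,0],
    [-7,0,0],
    [-7,0,0],
    [-5,0,0],
    [0,0,0],
  ],
  hand=[5,5,5,5,5,5,5,5,5,5,5,5,5,5,5,5,5,5,5],
)

```text
t: 15.02
tcp_pos: [0.6374, -0.07, 0.3123]
tool_rot: [1.0, -0.008, 0.022, 0.007]
force: [-0.5, 1.4, -1.3]
finger_gap: 0.141
```

```bash
python3 - <<'E'
from chk import *
goto([.436+.068,-.296,.26],down(0))
s=manip.sense();print(s["tcp_pos"])
a=cams.snapshot("scene");b=cams.snapshot("top")
A=cv2.resize(a[150:270,220:380],(640,480));B=cv2.resize(b[80:200,160:320],(640,480))
cv2.imwrite("pics/c7.png",cv2.resize(np.hstack([A,B]),(800,300))[:,:,::-1])
E
```

```text
t 15.0167 lin mm [-131.8  227.5   49.4] rot deg [ 0.79 -2.57 -0.97] gap 0.141 F [-0.5  1.4 -1.3] q [-0.283, 0.527, 1.408, -0.001, 1.159, 1.305]
[ 0.63737578 -0.07000495  0.31229104]
```

View pics/c7.png

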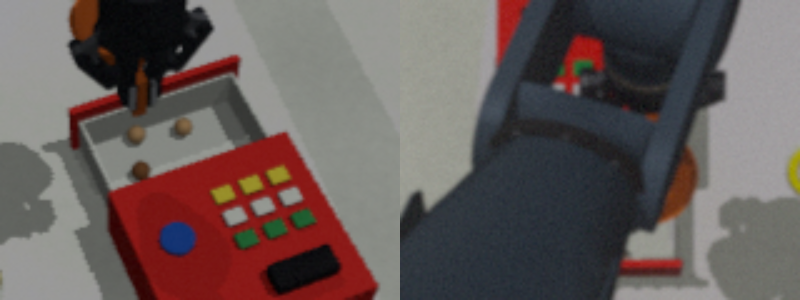

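drive_tool(
  linear=[
    [-6,12,1],
    [-10,18,3],
    [-12,22,4],
    [-13,24,4],
    [-13,24,4],
    [-13,24,4],
    [-13,24,4],
    [-13,24,4],
    [-13,22,4],
    [-12,16,4],
    [-8,8,2],
    [0,0,0],
    [0,0,0],
  ],
  rot=[
    [0,-0.5,0],
    [0,-0.5,0],
    [0,-0.5,0],
    [0,-0.5,-0.3],
    [0,-0.5,-0.3],
    [0,0,-0.3],
    [0,0,0],
    [0,0,0],
    [0,0,0],
    [0,0,0],
    [0,0,0],
    [0,0,0],
    [0,0,0],
  ],
  hand=[5,5,5,5,5,5,5,5,5,5,5,5,5],
)

```text
t: 16.2
tcp_pos: [0.4891, -0.3169, 0.2671]
tool_rot: [1.0, -0.017, -0.004, -0.009]
force: [0.1, 0.2, -2.0]
finger_gap: 0.143
```

```bash
python3 - <<'E'
from chk import *
goto([.504,-.296,.22],down(0))
s=manip.sense();print(s["tcp_pos"])
a=cams.snapshot("scene");b=cams.snapshot("top")
A=cv2.resize(a[130:280,130:330],(640,480));B=cv2.resize(b[120:270,190:390],(640,480))
cv2.imwrite("pics/c8.png",cv2.resize(np.hstack([A,B]),(800,300))[:,:,::-1])
for n in("scene","top"):
  for l in("ball0","mug","mug_rim","saucer"):print(n,l,[(np.round(d["at"],1).tolist(),round(d["score"],2)) for d in cams.spot_point(l,n)])
E
```

```text
t 16.2 lin mm [ 14.5 -20.6  47.4] rot deg [-1.07  0.48 -2.  ] gap 0.143 F [ 0.1  0.2 -2. ] q [-0.77, 0.52, 1.569, 0.009, 1.071, 0.832]
[ 0.48914364 -0.31694553  0.26710299]
scene ball0 [([277.0, 215.2], 0.6), ([295.0, 200.3], 0.58), ([274.3, 201.0], 0.41)]
scene mug [([328.2, 125.8], 0.76), ([160.3, 166.3], 0.44), ([154.6, 149.9], 0.41)]
scene mug_rim [([333.8, 107.1], 0.57), ([153.3, 149.1], 0.49)]
scene saucer [([101.1, 231.9], 0.95), ([177.1, 203.0], 0.91)]
top ball0 [([251.2, 166.7], 0.55), ([246.7, 182.8], 0.4)]
top mug [([145.7, 262.1], 0.9)]
top mug_rim [([134.5, 265.6], 0.71)]
top saucer [([416.4, 214.9], 0.85)]
```

View pics/c8.png

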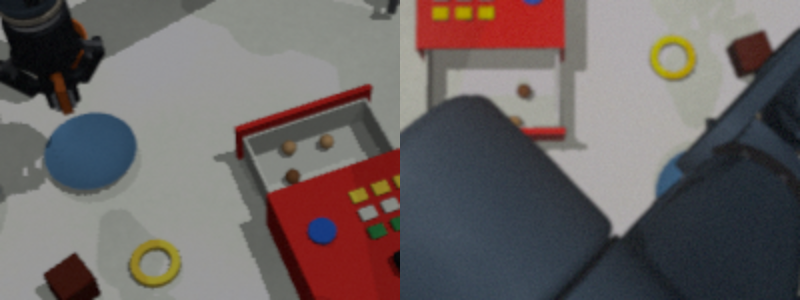

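```bash
python3 - <<'E'
from h import *
im=cv2.imread("pics/top0.png");im2=cv2.imread("pics/scene0.png")
for n,i,x0,x1 in(("top",im,300,378),("scene",im2,140,210)):
    h=cv2.cvtColor(i,cv2.COLOR_BGR2HSV);m=cv2.inRange(h,(95,90,30),(120,255,255));m[:,:x0]=0;m[:,x1:]=0;m[:180]=0;m[245:]=0
    c=max(cv2.findContours(m,0,2)[0],key=cv2.contourArea);e=cv2.fitEllipse(c);print(n,e,[onz(n,e[0],z).round(4) for z in(.012,.016)])
c=chr
E
```

```text
top ((340.8514099121094, 216.94996643066406), (43.6502571105957, 45.477840423583984), 130.67295837402344) [array([ 0.4398, -0.3056,  0.012 ]), array([ 0.4395, -0.3048,  0.016 ])]
scene ((174.7073516845703, 205.2014923095703), (36.14174270629883, 45.16011428833008), 73.11915588378906) [array([ 0.4393, -0.3024,  0.012 ]), array([ 0.4422, -0.3024,  0.016 ])]
```

drive_tool(
  linear=[
    [5,-4,8],
    [6,-4,14],
    [5,-3,18],
    [3,-3,20],
    [0,0,20],
    [0,0,14],
    [0,0,8],
    [0,0,0],
    [0,0,0],
    [0,0,0],
  ],
  rot=[
    [-0.5,0.3,-1],
    [-0.6,0.2,-1],
    [0,0,0],
    [0,0,0],
    [0,0,0],
    [0,0,0],
    [0,0,0],
    [0,0,0],
    [0,0,0],
    [0,0,0],
  ],
  hand=[5,5,5,5,5,5,5,5,5,5],
)

```text
t: 17.53
tcp_pos: [0.5158, -0.2987, 0.165]
tool_rot: [1.0, 0.007, 0.004, 0.005]
force: [-0.7, -0.3, -1.9]
finger_gap: 0.142
```

```bash
python3 - <<'E'
from chk import *
goto([.509,-.303,.107],down(0))
E
```

```text
t 17.5333 lin mm [-7.3  3.6 58. ] rot deg [ 0.54 -0.46  0.82] gap 0.142 F [-0.7 -0.3 -1.9] q [-0.712, 0.672, 1.625, -0.002, 0.832, 0.847]
```

drive_tool(
  linear=[
    [-3,2,6],
    [-3,1.5,10],
    [-1,0,10],
    [0,0,10],
    [0,0,6],
    [0,0,3],
    [0,0,0],
    [0,0,0],
  ],
  rot=[
    [0.3,-0.3,0.4],
    [0.2,-0.2,0.4],
    [0,0,0],
    [0,0,0],
    [0,0,0],
    [0,0,0],
    [0,0,0],
    [0,0,0],
  ],
  hand=[5,5,5,5,5,5,5,5],
)

```text
t: 18.2
tcp_pos: [0.5092, -0.3047, 0.1179]
tool_rot: [1.0, -0.001, 0.001, 0.002]
force: [-0.8, -0.2, -1.5]
finger_gap: 0.145
```

```bash
python3 - <<'E'
from chk import *
goto([.509,-.303,.107],down(0))
E
```

```text
t 18.2 lin mm [-0.3 -1.7 10.9] rot deg [ 0.21 -0.14 -0.13] gap 0.145 F [-0.8 -0.2 -1.5] q [-0.727, 0.745, 1.647, -0.002, 0.745, 0.847]
```

drive_tool(
  linear=[
    [0,-1,4],
    [0,0,3],
    [0,0,2],
    [0,0,1],
    [0,0,0],
  ],
  rot=[
    [0,0,0],
    [0,0,0],
    [0,0,0],
    [0,0,0],
    [0,0,0],
  ],
  hand=[5,5,5,5,5],
)

```text
t: 18.62
tcp_pos: [0.5099, -0.3038, 0.1076]
tool_rot: [1.0, -0.001, 0.002, 0.002]
force: [-0.0, -0.5, -1.4]
finger_gap: 0.142
```

drive_tool(
  linear=[
    [0,0,1],
    [0,0,1],
    [0,0,0],
  ],
  rot=[
    [0,0,0],
    [0,0,0],
    [0,0,0],
  ],
  hand=[5,5,5],
)

```text
t: 18.87
tcp_pos: [0.5101, -0.3037, 0.1073]
tool_rot: [1.0, -0.001, 0.002, 0.002]
force: [-0.2, -0.5, -0.3]
finger_gap: 0.138
```

drive_tool(
  linear=[
    [0,0,0],
    [0,0,0],
    [0,0,0],
    [0,0,0],
    [0,0,0],
    [0,0,-5],
    [0,0,-15],
    [0,0,-25],
    [0,0,-30],
    [0,0,-35],
    [0,0,-35],
    [0,0,-25],
    [0,0,0],
    [0,0,0],
  ],
  rot=[
    [0,0,0],
    [0,0,0],
    [0,0,0],
    [0,0,0],
    [0,0,0],
    [0,0,0],
    [0,0,0],
    [0,0,0],
    [0,0,0],
    [0,0,0],
    [0,0,0],
    [0,0,0],
    [0,0,0],
    [0,0,0],
  ],
  hand=[30,40,50,50,50,50,50,50,50,50,50,50,50,50],
)

```text
t: 20.03
tcp_pos: [0.509, -0.3028, 0.2859]
tool_rot: [1.0, -0.001, 0.001, 0.002]
force: [0.1, 0.7, -1.0]
finger_gap: 0.582
```

```bash
python3 - <<'E'
from chk import *
s=manip.sense();print(s["tcp_pos"],s["t"],s["finger_gap"])
goto([.42,.0,.30],down(0))
E
```

```text
[ 0.50901474 -0.30277983  0.2858731 ] 20.0333 0.5820702020981623
t 20.0333 lin mm [ -89.4 -302.6  -15.6] rot deg [ 0.23 -0.16 -0.09] gap 0.582 F [ 0.1  0.7 -1. ] q [-0.725, 0.503, 1.539, -0.001, 1.095, 0.848]
```

drive_tool(
  linear=[
    [-5,-15,0],
    [-9,-28,0],
    [-9,-32,0],
    [-9,-32,0],
    [-9,-32,0],
    [-9,-32,0],
    [-9,-32,0],
    [-9,-32,0],
    [-9,-28,0],
    [-5,-15,0],
    [-3,-8,0],
    [0,0,0],
  ],
  rot=[
    [0,0,0],
    [0,0,0],
    [0,0,0],
    [0,0,0],
    [0,0,0],
    [0,0,0],
    [0,0,0],
    [0,0,0],
    [0,0,0],
    [0,0,0],
    [0,0,0],
    [0,0,0],
  ],
  hand=[0,0,0,0,0,0,0,0,0,0,0,0],
  force=30,
)

```text
t: 21.03
tcp_pos: [0.4132, -0.0048, 0.2727]
tool_rot: [1.0, -0.004, -0.009, -0.001]
force: [0.2, -1.0, -0.1]
finger_gap: 0.002
```

```bash
python3 - <<'E'
from chk import *
goto([.46,.0,.115],down(0))
a=cams.snapshot("scene");b=cams.snapshot("top")
A=cv2.resize(a[130:280,130:330],(640,480));B=cv2.resize(b[120:270,190:390],(640,480))
cv2.imwrite("pics/c9.png",cv2.resize(np.hstack([A,B]),(800,300))[:,:,::-1])
for n in("scene","top"):
  for l in("ball0","mug","mug_rim"):print(n,l,[(np.round(d["at"],1).tolist(),round(d["score"],2)) for d in cams.spot_point(l,n)])
E
```

```text
t 21.0333 lin mm [ 49.6  -4.9 156.9] rot deg [-0.1   1.01 -0.41] gap 0.002 F [ 0.2 -1.  -0.1] q [-0.282, 0.302, 1.965, -0.004, 0.892, 1.299]
scene ball0 [([275.2, 202.1], 0.59), ([275.0, 219.3], 0.52), ([295.4, 200.6], 0.42)]
scene mug [([175.3, 204.5], 0.97), ([328.8, 125.6], 0.93)]
scene mug_rim [([332.6, 108.3], 0.95), ([174.3, 191.5], 0.61)]
top ball0 [([224.5, 179.3], 0.59), ([250.7, 167.0], 0.58), ([324.8, 150.4], 0.45)]
top mug [([340.2, 217.0], 0.95), ([145.7, 262.0], 0.83)]
top mug_rim [([347.0, 212.2], 0.93), ([134.5, 268.2], 0.56)]
```

View pics/c9.png

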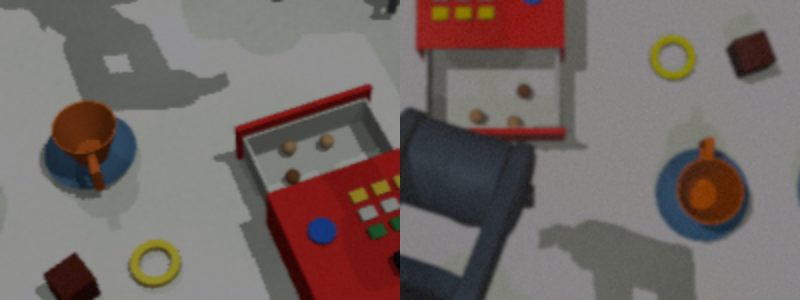

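```bash
python3 - <<'E'
from h import *
a=cams.snapshot("scene");b=cams.snapshot("top")
o=np.zeros((600,800,3),np.uint8)
o[:300,:400]=cv2.resize(a,(400,300));o[:300,400:]=cv2.resize(b,(400,300))
o[300:,:400]=cv2.resize(a[170:230,135:215],(400,300),interpolation=2);o[300:,400:]=cv2.resize(b[185:245,305:385],(400,300),interpolation=2)
cv2.imwrite("pics/c10.png",o[:,:,::-1])
# wood-coloured small blobs
for n,i in(("scene",a),("top",b)):
    d=cv2.absdiff(i,cv2.cvtColor(cv2.imread(f"pics/{n}0.png"),4)).max(2);h=cv2.cvtColor(i,cv2.COLOR_RGB2HSV)
    m=((d>25)&(h[...,1]>60)&(h[...,0]<25)).astype(np.uint8)
    k,_,st,c=cv2.connectedComponentsWithStats(m)
    print(n,[(c[j].round(0).tolist(),int(st[j,4])) for j in range(1,k) if st[j,4]>6])
E
```

```text
scene [([184.0, 8.0], 315), ([196.0, 41.0], 10), ([204.0, 43.0], 11), ([17.0, 76.0], 535), ([173.0, 197.0], 881), ([293.0, 200.0], 38), ([274.0, 204.0], 35), ([276.0, 218.0], 42)]
top [([252.0, 165.0], 32), ([228.0, 178.0], 37), ([247.0, 181.0], 34), ([345.0, 213.0], 966)]
```

View pics/c10.png

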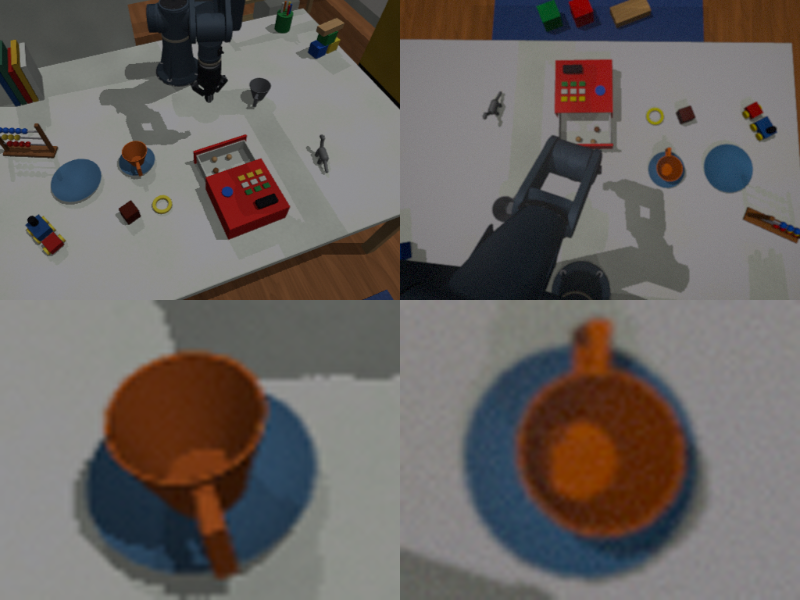

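The mug is empty and well centred on the saucer. Three balls lie in view in the drawer and none is on the bench, so the fourth must be in the covered part. Next I go down in front of the panel.

drive_tool(
  linear=[
    [6,-2,8],
    [8,-2,16],
    [8,-1,20],
    [8,0,22],
    [6,0,22],
    [4,0,22],
    [0,0,18],
    [0,0,10],
    [0,0,3],
    [0,0,0],
  ],
  rot=[
    [0,0.5,0],
    [0,0.5,-0.4],
    [0,0,0],
    [0,0,0],
    [0,0,0],
    [0,0,0],
    [0,0,0],
    [0,0,0],
    [0,0,0],
    [0,0,0],
  ],
  hand=[0,0,0,0,0,0,0,0,0,0],
)

```text
t: 22.37
tcp_pos: [0.4633, -0.0063, 0.1281]
tool_rot: [1.0, -0.004, 0.008, 0.001]
force: [0.1, -0.3, 0.7]
finger_gap: 0.0
```

```bash
python3 - <<'E'
from chk import *
goto([.50,.0,.115],down(0))
E
```

```text
t 22.3667 lin mm [36.5 -6.7 13.6] rot deg [ 0.17 -0.91 -0.47] gap 0.0 F [ 0.1 -0.3  0.7] q [-0.256, 0.633, 1.982, 0.002, 0.51, 1.321]
```

drive_tool(
  linear=[
    [2,-3,5],
    [2,-3,5],
    [2,0,3],
    [4,0,0],
    [5,0,0],
    [5,0,0],
    [5,0,0],
    [5,0,0],
    [5,0,0],
    [5,0,0],
    [5,0,0],
    [5,0,0],
    [5,0,0],
    [5,0,0],
    [5,0,0],
    [5,0,0],
  ],
  rot=[
    [0,-0.5,0],
    [0,-0.4,0],
    [0,0,0],
    [0,0,0],
    [0,0,0],
    [0,0,0],
    [0,0,0],
    [0,0,0],
    [0,0,0],
    [0,0,0],
    [0,0,0],
    [0,0,0],
    [0,0,0],
    [0,0,0],
    [0,0,0],
    [0,0,0],
  ],
  hand=[0,0,0,0,0,0,0,0,0,0,0,0,0,0,0,0],
)

```text
t: 23.7
tcp_pos: [0.5381, 0.0006, 0.117]
tool_rot: [1.0, -0.004, -0.003, 0.001]
force: [-1.9, 1.7, 0.0]
finger_gap: -0.003
```

```bash
python3 - <<'E'
from chk import *
goto([.605,.0,.115],down(0))
E
```

```text
t 23.7 lin mm [66.9  0.   1.6] rot deg [ 0.11  0.3  -0.46] gap -0.003 F [-1.9  1.7  0. ] q [-0.205, 0.705, 1.785, -0.005, 0.655, 1.377]
```

Contact is at about 1.9 N, which matches the drawer friction. I keep pushing.

drive_tool(
  linear=[
    [5,0,0],
    [5,0,0],
    [5,0,0],
    [5,0,0],
    [5,0,0],
    [5,0,0],
    [5,0,0],
    [5,0,0],
    [5,0,0],
    [4,0,0],
    [3,0,0],
    [2,0,0],
  ],
  rot=[
    [0,0,0],
    [0,0,0],
    [0,0,0],
    [0,0,0],
    [0,0,0],
    [0,0,0],
    [0,0,0],
    [0,0,0],
    [0,0,0],
    [0,0,0],
    [0,0,0],
    [0,0,0],
  ],
  hand=[0,0,0,0,0,0,0,0,0,0,0,0],
)

```text
t: 24.7
tcp_pos: [0.5987, 0.0005, 0.1163]
tool_rot: [1.0, -0.004, -0.002, 0.001]
force: [-1.2, 0.8, 1.2]
finger_gap: 0.0
```

drive_tool(
  linear=[
    [3,0,0],
    [3,0,0],
    [3,0,0],
    [0,0,0],
  ],
  rot=[
    [0,0,0],
    [0,0,0],
    [0,0,0],
    [0,0,0],
  ],
  hand=[0,0,0,0],
)

```text
t: 25.03
tcp_pos: [0.6079, 0.0005, 0.1161]
tool_rot: [1.0, -0.004, -0.004, 0.001]
force: [-3.4, 0.1, 1.6]
finger_gap: 0.002
```

drive_tool(
  linear=[
    [3,0,0],
    [3,0,0],
    [3,0,0],
  ],
  rot=[
    [0,0,0],
    [0,0,0],
    [0,0,0],
  ],
  hand=[0,0,0],
)

```text
t: 25.28
tcp_pos: [0.6094, 0.0007, 0.1157]
tool_rot: [1.0, -0.003, -0.014, 0.0]
force: [-7.6, -0.1, 6.7]
finger_gap: 0.0
```

drive_tool(
  linear=[
    [4,0,0],
    [4,0,0],
    [4,0,0],
  ],
  rot=[
    [0,0,0],
    [0,0,0],
    [0,0,0],
  ],
  hand=[0,0,0],
)

```text
t: 25.53
tcp_pos: [0.6111, 0.0009, 0.1153]
tool_rot: [1.0, -0.002, -0.029, -0.0]
force: [-9.1, -0.6, 8.8]
finger_gap: -0.0
```

drive_tool(
  linear=[
    [-6,0,0],
    [-12,0,0],
    [-20,0,0],
    [-25,0,-5],
    [-25,0,-15],
    [-20,0,-25],
    [-15,0,-30],
    [-10,0,-30],
    [0,0,-30],
    [0,0,-30],
    [0,0,-20],
    [0,0,0],
    [0,0,0],
  ],
  rot=[
    [0,0,0],
    [0,0,0],
    [0,0,0],
    [0,0,0],
    [0,0,0],
    [0,0,0],
    [0,0,0],
    [0,0,0],
    [0,0,0],
    [0,0,0],
    [0,0,0],
    [0,0,0],
    [0,0,0],
  ],
  hand=[0,0,0,0,0,0,0,0,0,0,0,0,0],
)

```text
t: 26.62
tcp_pos: [0.4898, -0.0028, 0.3163]
tool_rot: [1.0, -0.003, -0.007, 0.005]
force: [0.3, -0.8, -0.4]
finger_gap: -0.002
```

```bash
python3 - <<'E'
from chk import *
a=cams.snapshot("scene");b=cams.snapshot("top")
print(manip.sense()["t"],manip.sense()["tcp_pos"])
cv2.imwrite("pics/f_s.png",a[:,:,::-1]);cv2.imwrite("pics/f_t.png",b[:,:,::-1])
for n,i in(("scene",a),("top",b)):
    for l in("drawer_front","drawer_in","cashbox","mug","saucer"):print(n,l,[(np.round(d["at"],1).tolist(),round(d["score"],2)) for d in cams.spot_point(l,n)])
    h=cv2.cvtColor(i,cv2.COLOR_RGB2HSV);m=(((h[...,0]<6)|(h[...,0]>174))&(h[...,1]>150)&(h[...,2]>50)).astype(np.uint8)
    k,_,st,c=cv2.connectedComponentsWithStats(m);print([(st[j].tolist()) for j in range(1,k) if st[j,4]>60])
# top view profile along x at y=-.05..: print colour at box front line for world x
for y in(-.095,-.03,.09):
    print(y,[(x,b[tuple(proj("top",[x,y,.08]).round().astype(int)[::-1])].tolist()) for x in np.arange(.59,.645,.005).round(3)])
print("shut panel/open predicted rows (scene)", [proj("scene",[x,-.1,.078]).round(1) for x in(.616,.621,.626)])
E
```

```text
26.7167 [ 0.48932558 -0.00269361  0.31504279]
scene drawer_front [([298.9, 221.2], 0.55)]
scene drawer_in [([301.0, 217.9], 0.23)]
scene cashbox [([311.6, 258.3], 0.92)]
scene mug [([176.8, 203.7], 0.96), ([329.4, 126.8], 0.76)]
scene saucer [([101.1, 232.2], 0.97), ([174.3, 205.4], 0.77)]
[[10, 61, 31, 70, 306], [9, 180, 30, 8, 161], [262, 202, 109, 104, 5638], [53, 297, 29, 28, 428]]
top drawer_front [([237.5, 120.1], 0.64)]
top drawer_in []
top cashbox [([237.6, 119.4], 0.77)]
top mug [([336.2, 216.2], 0.76)]
top saucer [([339.2, 216.1], 0.78), ([416.8, 213.8], 0.59)]
[[217, 0, 30, 33, 540], [199, 77, 73, 76, 3418], [442, 131, 22, 20, 247]]
-0.095 [(np.float64(0.59), [145, 142, 142]), (np.float64(0.595), [116, 115, 111]), (np.float64(0.6), [102, 98, 95]), (np.float64(0.605), [94, 92, 85]), (np.float64(0.61), [76, 61, 57]), (np.float64(0.615), [66, 28, 27]), (np.float64(0.62), [66, 27, 26]), (np.float64(0.625), [125, 25, 24]), (np.float64(0.63), [146, 35, 31]), (np.float64(0.635), [114, 29, 33]), (np.float64(0.64), [144, 26, 28]), (np.float64(0.645), [148, 29, 20])]
-0.03 [(np.floa
[... 232 characters left out ...]
(np.float64(0.625), [53, 57, 63]), (np.float64(0.63), [54, 55, 62]), (np.float64(0.635), [50, 53, 64]), (np.float64(0.64), [50, 50, 57]), (np.float64(0.645), [47, 47, 54])]
0.09 [(np.float64(0.59), [52, 59, 68]), (np.float64(0.595), [53, 60, 69]), (np.float64(0.6), [58, 65, 74]), (np.float64(0.605), [50, 59, 68]), (np.float64(0.61), [64, 69, 79]), (np.float64(0.615), [60, 65, 74]), (np.float64(0.62), [62, 66, 78]), (np.float64(0.625), [60, 63, 75]), (np.float64(0.63), [56, 60, 70]), (np.float64(0.635), [53, 59, 67]), (np.float64(0.64), [49, 55, 62]), (np.float64(0.645), [50, 55, 64])]
shut panel/open predicted rows (scene) [array([259.9, 221.5]), array([260.6, 223. ]), array([261.2, 224.5])]
```

```bash
python3 - <<'E'
from h import *
K,R,t=KRt("top");print("cam",(-R.T@t).round(2))
for n,ys in(("top",np.arange(-.1,-.08,.002)),("scene",np.arange(.03,.09,.003))):
  for f in(n+"0","f_"+n[0]):
    im=cv2.imread(f"pics/{f}.png").astype(np.float32);o=[]
    for x in np.arange(.596,.652,.003):
        p=np.array([proj(n,[x,y,.081]) for y in ys],np.float32)
        v=cv2.remap(im,p[:,:1],p[:,1:],1).mean((0,1));o.append((round(x*1e3),int(v[2]),int(v[1])))
    print(f,o)
E
```

```text
cam [ 0.36 -0.08  1.14]
top0 [(596, 104, 103), (599, 103, 102), (602, 102, 102), (605, 96, 96), (608, 87, 86), (611, 85, 84), (614, 84, 82), (617, 81, 76), (620, 79, 74), (623, 79, 72), (626, 76, 69), (629, 73, 66), (632, 69, 59), (635, 80, 49), (638, 104, 36), (641, 115, 27), (644, 117, 26), (647, 118, 29), (650, 118, 30)]
f_t [(596, 114, 112), (599, 102, 101), (602, 99, 99), (605, 97, 95), (608, 83, 70), (611, 72, 43), (614, 68, 33), (617, 69, 32), (620, 67, 31), (623, 86, 34), (626, 127, 31), (629, 142, 31), (632, 133, 36), (635, 114, 38), (638, 130, 35), (641, 143, 32), (644, 145, 32), (647, 145, 30), (650, 145, 31)]
scene0 [(596, 82, 84), (599, 82, 83), (602, 82, 84), (605, 82, 84), (608, 81, 83), (611, 82, 84), (614, 81, 83), (617, 82, 84), (620, 89, 91), (623, 91, 93), (626, 94, 93), (629, 103, 75), (632, 122, 32), (635, 126, 20), (638, 126, 20), (641, 126, 20), (644, 126, 20), (647, 126, 20), (650, 126, 20)]
f_s [(596, 142, 142), (599, 142, 142), (602, 143, 142), (605, 142, 142), (608, 142, 142), (611, 143, 143), (614, 142, 142), (617, 142, 142), (620, 141, 139), (623, 131, 102), (626, 126, 34), (629, 123, 20), (632, 126, 21), (635, 128, 21), (638, 128, 21), (641, 128, 21), (644, 128, 21), (647, 128, 21), (650, 127, 21)]
```

```bash
python3 - <<'E'
from h import *
print("mug",tri([176.8,203.7],[336.2,216.2]),tri([175.3,204.5],[340.2,217.0]))
from station import order
print(order.sign_off())
E
```

```text
mug [ 0.44078016 -0.29355813  0.01741342] [ 0.43969345 -0.3014286   0.01576835]
the job is handed in; nothing more can be done
None
```

The job is done and handed in at about 27 s. I gripped the orange mug by its handle, tipped it to roughly 105° over the open drawer, stood it empty on the smaller blue saucer, and pushed the drawer shut with closed fingers.

**What my last checks showed:**
- **Mug:** It looked empty in the enlarged views and stood upright. By triangulation its axis is about 2–10 mm from the saucer's centre. The two estimates disagree by about 8 mm, but both are inside the 25 mm limit. They put its base at 16–17 mm, above the 6 mm saucer floor. I put that down to the network's small offsets, because the arm met the saucer at the expected height.
- **Drawer:** It ran into a hard stop at about 9 N, against 1.5 N of friction. In the top view the panel's front edge sits 10 mm ahead of the box front, which is the panel's own thickness, so it reads as shut to within about 1–2 mm.
- **Balls:** I saw three balls in the open part of the drawer before closing it. I never saw the fourth directly. It was not in the mug or anywhere visible on the bench, so I inferred it had rolled under the covered part.
- **Dinosaur, cube and ring:** They looked untouched in the pictures. I did not measure them again.

The final picture was refused because I had reached the 12-picture limit, so the last drawer check rests on numbers from the images, not on looking.

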